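# Re-read the tube that was racked with its barcode to the back

## Task

One of the three blood tubes in the rack at the front of the bench was put in with its barcode turned to the back, away from the rack's front, so the rack scan missed it. Draw that tube up out of the rack, turn it level with its barcode facing down, and hold it still about a hand's breadth above the middle of the dark red window of the small grey-and-black barcode reader, without touching the reader. Finish while still holding it there in the gripper; leave the rack, the other two tubes and the things round about where they are.

Things in the scene. Friction and masses are not known exactly. Their poses are not given: they have to be found in the camera images.
- tube_1: one of three like blood tubes standing cap up in the front row of the rack: clear tube 13 mm across, red cap 17 mm across from 67 to 92 mm above its underside, 92 mm tall in all, about 16 g. Origin: centre of its underside; z runs up the tube to the cap; the printed barcode is on its -x side, about a third of the way round (the back, its +x side, has none). Grasp it by the cap.
- tube_2: one of three like blood tubes standing cap up in the front row of the rack: clear tube 13 mm across, red cap 17 mm across from 67 to 92 mm above its underside, 92 mm tall in all, about 16 g. Origin: centre of its underside; z runs up the tube to the cap; the printed barcode is on its -x side, about a third of the way round (the back, its +x side, has none). Grasp it by the cap.
- tube_3: one of three like blood tubes standing cap up in the front row of the rack: clear tube 13 mm across, yellow cap 17 mm across from 67 to 92 mm above its underside, 92 mm tall in all, about 16 g. Origin: centre of its underside; z runs up the tube to the cap; the printed barcode is on its -x side, about a third of the way round (the back, its +x side, has none). Grasp it by the cap.
- rack: loose off-white test-tube rack of two rows of six square holes, 52 x 148 x 64 mm; origin: centre of its underside, long side along its y, its front is its -x side (facing roughly the robot). Tubes stand on its 4 mm floor; holes are 19 mm wide, 22.5 mm apart, in plates whose tops lie 26 and 54 mm above the bench; the end walls reach 64 mm. The three tubes stand in the front row (11.5 mm in front of the rack's middle), at least 45 mm apart; the back row is empty.
- reader: fixed cordless barcode reader lying on the bench, grey and black box 94 x 104 x 53 mm that reads straight upward; origin: centre of its underside, z up. It reads in any direction of the bars.
- window (a point): centre of the dark red reading window (50 x 56 mm, level, facing up) in the reader's top, 53 mm above the bench
- tube_1_barcode (a point): middle of the barcode printed on tube_1: on its -x side, 40 mm above its underside
- tube_2_barcode (a point): middle of the barcode printed on tube_2: on its -x side, 40 mm above its underside
- tube_3_barcode (a point): middle of the barcode printed on tube_3: on its -x side, 40 mm above its underside
- serum_a: bystander: small white bottle with green cap, 40 x 41 x 70 mm, origin centre of underside
- serum_b: bystander: small white bottle with yellow cap, 40 x 41 x 70 mm, origin centre of underside
- reagent_bottle: bystander: brown bottle with black cap, 42 x 43 x 75 mm, origin centre of underside
- timer: bystander: white bench timer lying flat, 66 x 62 x 18 mm, origin centre of underside
Things that resemble listed ones, but are neither listed nor needed, are in the scene too. What is shaped like the rack but yellow is not meant.

How it is judged:
By the outcome, as a careful person would: the job done as asked, in the order asked, and still so for the second after the job is handed in, while the arm keeps its last pose, push and grip.
It also fails if it takes over 42 s, if anything falls off the work surface, if the arm or the gripper's body presses on something with over 40 N, if the wrist force passes 120 N, or if a joint passes its speed limit or range.

## Robot

A 6-joint arm with a two-finger parallel gripper is mounted at the origin on a cart in front of the work surface, level with it; the furniture and walls round the work are solid. World frame = base frame: x ahead of the robot, y to its left, z up, the work surface at z = 0. Lengths are in mm, angles in degrees, forces in N, time in s.
With the tool pointing down it reaches from about 350 to 850 mm from the base axis. Payload 8.1 kg.
Tool frame: the origin (TCP) lies midway between the tips of the shut fingers; the grasp point (between the pads) lies 19 mm behind it (r.pinch_z is the distance from the TCP to the grasp point, in mm); z points along the fingers, y is the line along which they close (so a half turn about z gives the same grasp; the last joint's range is limited). The gripper opens to 85 mm and grips with 20 to 120 N. Pads are 22 mm wide; open, the fingers measure 114 mm over their backs; the gripper's body (76 mm by 85 mm) begins 54 mm behind the grasp point. The pads swing forward as they close: fully open they stand 13 mm farther back than shut.
Start: joints at [66.555, 7.471, 85.268, -0, 87.261, -4.893], TCP at [190.881, 568.832, 231.292] pointing down, gripper open.
Joint ranges: [-169.43, 169.43], [-51.17, 129.36], [1.28, 143.12], [-76.62, 256.62], [0, 156.53], [-152.29, 152.29]. Speed limits (degrees/s): [136.94, 136.94, 159.86, 180, 180, 180].

## Interface

Orientations are given as [roll, pitch, yaw] about the fixed x, y, z axes, in that order (R = Rz(yaw) Ry(pitch) Rx(roll)).
In Python, from bench import sensors, optics, job, r gives the robot as it stands.
- The arm moves only by the tool play_rows, never from a script. Its argument "motion" is a list that holds one entry, the list of rows, each a list of 6 numbers: the shift along the tool's x, y, z in cm, then the turn, a rotation vector about the tool's x, y, z in degrees. In form: [[[x, y, z, ax, ay, az], ...]]. A call has 1 to 5 rows; each row is the pose to reach, as a shift and turn from the pose commanded when the call began, along the tool's axes at that moment; what a row does not reach only later rows make up. A row lasts 1/10 s, in which the tool goes at most 50 mm and 8.59 degrees, less where a joint would pass 70% of its speed; a pose out of reach is approached as far as the arm can. A call with a gripper value outside its range is refused whole. "jaw" is the opening, from 0 (shut) to 1 (fully open), set as the call begins (left out, the last holds). The fingers move at their own pace and stop on an object; "squeeze" is the grip in N (left out, the last holds). Time passes only in rows, so rows that repeat a pose let the fingers close. It gives the time, the measured TCP pose, the force, the opening and the grip force at its end, in the units of the state.
- sensors.sense(): the state, without advancing time (a new reading comes with each control period).
- optics.snapshot(name): name is "scene" or "top"; returns a dict with "pixels" (400x640x3 uint8, red, green, blue), "mtx" (3x3 intrinsics, pixels), "R" (3x3) and "t" (3): a world point X has camera coordinates R X + t. Camera axes: x right, y down, z forward; pixel columns grow to the right and rows downward; lengths in mm; the calibration is good to about 2 mm. A picture is of the moment at which its call begins. There is no depth.
- job.hand_in(): hands the job in; it is judged then, once.
The state is a dict: "time": time; "joint_pos": joint angles; "qd": joint speeds; "joint_efforts": joint torques, N m; "tool_pos": TCP position; "tcp_rot": TCP orientation; "ft_force": force on the tool from outside, world axes, zero at the start; "wrist_torque": the same for the moment, N m; "finger_gap": finger opening in mm; "grip_force": force on a finger pad.
Only numpy, scipy, OpenCV 4.12 (cv2) and the standard library are available. Lean on these libraries where they do the work, as an engineer would, in place of code of your own. Each camera call takes 0.05 s, during which the arm holds its last target. There are 200 camera calls.

## Working session

There is one attempt and no reset: what is moved stays moved. The work goes in short steps, Python scripts to look and compute and a tool call to move; the robot and the scene stay as the last step left them, time stands still between calls to the robot, and variables do not carry over. Pictures are saved under pics/ and viewed, at most 10 in all, crops included, and the job is handed in when it is done.

Besides the shell and the picture viewer there is one more tool, called after "Request:" as a command line: name --argument value ..., lists and objects as JSON in quotes. play_rows: Moves the arm, as the interface text tells. Its arguments: {"type":"object","properties":{"motion":{"type":"array","items":{"type":"array","items":{"type":"array","items":{"type":"number"}}}},"jaw":{"type":"number"},"squeeze":{"type":"number"}},"required":["motion"]}

```bash
mkdir -p pics; python3 - <<'E'
from bench import sensors, optics, job, r
import cv2,numpy as np,pickle
for n in("scene","top"):
    s=optics.snapshot(n); pickle.dump(s,open(n+".pkl","wb"))
    cv2.imwrite(f"pics/{n}0.png",s["pixels"][:,:,::-1])
    R,t=np.array(s["R"]),np.array(s["t"]); print(n,-R.T@t,R[2],s["mtx"][0])
print(sensors.sense(), r.pinch_z)
E
```

```text
scene [-203.64879717 -391.26378287  637.98369371] [ 0.62485502  0.61888102 -0.47596479] [455.43547606   0.         318.09109491]
top [ 311.76263637  338.1436858  1136.6786527 ] [ 1.83599383e-01 -8.07329425e-05 -9.83001149e-01] [384.29969988   0.         317.79842262]
{'time': 0.1, 'joint_pos': array([ 6.65564390e+01,  7.51225803e+00,  8.53241452e+01, -1.58801191e-04,
        8.72617682e+01, -4.89173043e+00]), 'qd': array([-0.03706978, -0.02275258, -0.07325893, -0.05908221,  0.00335293,
       -0.04811062]), 'joint_efforts': array([ 3.47461952e-03, -5.70952642e+01, -5.01941836e+01,  2.89146840e-05,
        8.08714831e-03,  4.91797528e-05]), 'tool_pos': array([190.66218663, 568.36751332, 230.32334132]), 'tcp_rot': array([-1.79902173e+02, -8.21334834e-03,  1.61448170e+02]), 'ft_force': array([-0.44489245,  0.21077066,  0.08024357]), 'wrist_torque': array([0.07942951, 0.04509823, 0.05247351]), 'grip_force': 0.0, 'finger_gap': 85.23192079533919} 18.700000000000003
```

View pics/scene0.png

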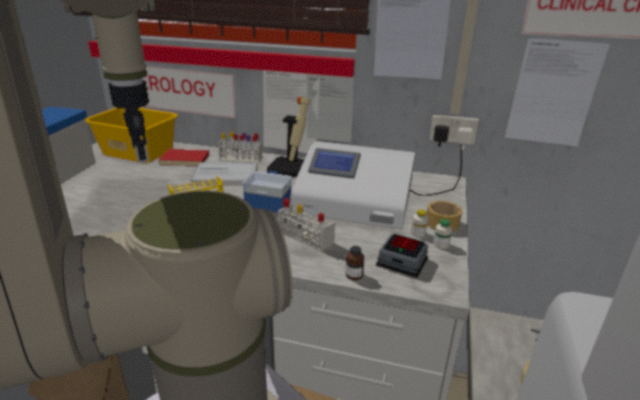

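View pics/top0.png

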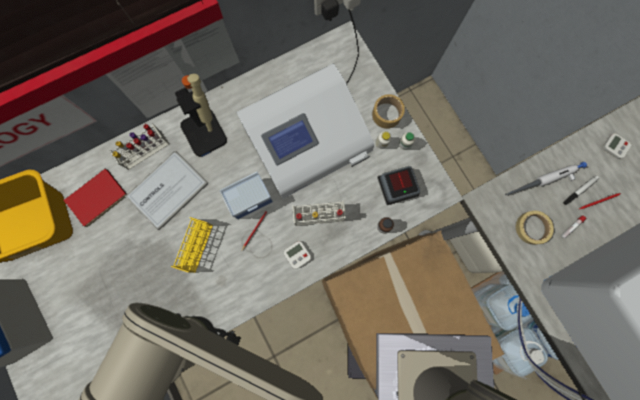

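The rack with three tubes (front row) is at about (320,214) in top and (308,225) in scene. The reader is at (399,183) top and (404,250) scene. The yellow rack (195,245) and the back rack of tubes (140,145) are decoys. I'll enlarge a crop of each view.

```bash
python3 - <<'E'
import cv2,numpy as np,pickle
a=pickle.load(open("scene.pkl","rb"))["pixels"][190:280,270:350,::-1]
b=pickle.load(open("top.pkl","rb"))["pixels"][190:240,285:365,::-1]
z=lambda i:cv2.resize(i,None,fx=7,fy=7,interpolation=cv2.INTER_CUBIC)
A=cv2.resize(a,None,fx=6.5,fy=6.5,interpolation=cv2.INTER_CUBIC)
cv2.imwrite("pics/c1.png",A);cv2.imwrite("pics/c2.png",cv2.resize(b,None,fx=10,fy=10,interpolation=cv2.INTER_CUBIC))
E
```

```text
(no output)
```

View pics/c1.png

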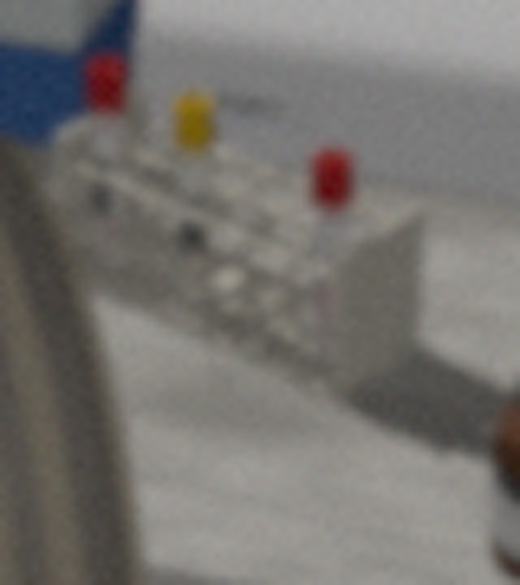

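View pics/c2.png

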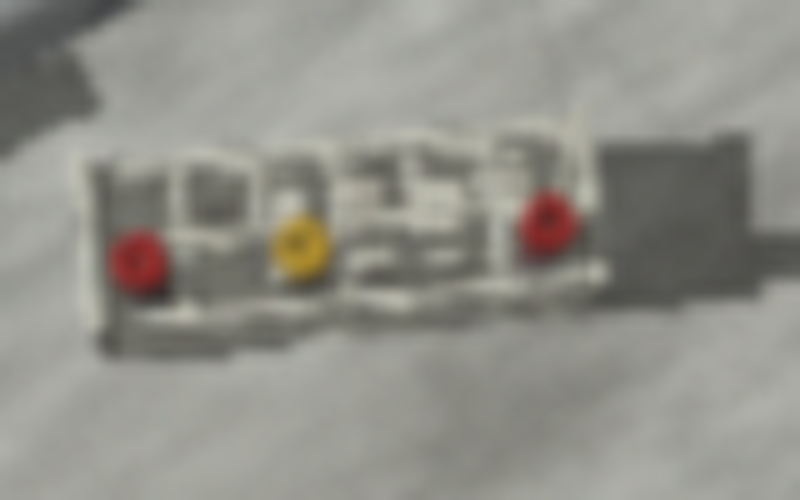

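The top crop shows the left red cap at (299,216), yellow at (315,215) and right red at (340,212), all in the front row. In the scene crop, dark barcodes show on the left red tube (285,220) and the yellow tube (299,226). The right red tube (scene cap 321,217) shows none between the plates, so it is the one with its barcode turned to the back. Next I'll measure positions.

```bash
cat > h.py <<'E'
import numpy as np,cv2,pickle
def ray(s,u,v):
    R,t=np.array(s["R"]),np.array(s["t"]); return -R.T@t, R.T@np.linalg.solve(np.array(s["mtx"]),[u,v,1.])
def onz(s,u,v,z):
    c,d=ray(s,u,v); return c+d*(z-c[2])/d[2]
def tri(s1,p1,s2,p2):
    A=np.zeros((3,3));b=np.zeros(3);rs=[ray(s1,*p1),ray(s2,*p2)]
    for c,d in rs:
        d=d/np.linalg.norm(d);P=np.eye(3)-np.outer(d,d);A+=P;b+=P@c
    X=np.linalg.solve(A,b); return X,[np.linalg.norm(np.cross(X-c,d/np.linalg.norm(d))) for c,d in rs]
def blobs(s,box,hs,smin=120,vmin=60,amin=8):
    u0,v0,u1,v1=box; h=cv2.cvtColor(s["pixels"][v0:v1,u0:u1],cv2.COLOR_RGB2HSV)
    m=np.zeros(h.shape[:2],np.uint8)
    for a,b in hs: m|=cv2.inRange(h,(a,smin,vmin),(b,255,255))
    n,l,st,c=cv2.connectedComponentsWithStats(m)
    return [(c[i]+[u0,v0],st[i]) for i in range(1,n) if st[i][4]>=amin]
RED=[(0,10),(170,180)];YEL=[(18,32)]
E
python3 - <<'E'
from h import *
from bench import r
T=pickle.load(open("top.pkl","rb"));S=pickle.load(open("scene.pkl","rb"))
print([a for a in dir(r) if a[0]!='_'])
tb={}
for n,h in(("red",RED),("yel",YEL)):
    for c,st in blobs(T,(285,195,365,235),h): print("top",n,c,st[2:],onz(T,*c,94)); tb.setdefault(n,[]).append(c)
    for c,st in blobs(S,(278,190,335,235),h,110):
        print("scene",n,c,st[2:],onz(S,*c,84)); 
        for q in tb[n]: print("  tri",*tri(T,q,S,c))
for c,st in blobs(T,(378,160,425,205),RED,100,40,6): print("win top",c,st,onz(T,*c,53))
for c,st in blobs(S,(375,225,435,275),RED,100,40,6): print("win scene",c,st,onz(S,*c,53))
E
```

```text
['PlanningError', 'pinch_z']
top red [339.39130435 212.04347826] [ 6  5 23] [481.7005354  278.20269248  94.        ]
top red [298.52 215.88] [ 6  6 25] [468.71929823 390.17016089  94.        ]
scene red [285.85714286 202.45238095] [ 6  8 42] [473.40706729 396.45534754  84.        ]
  tri [442.54525965 303.11398285 140.49586137] [np.float64(38.09969384906248), np.float64(38.09969384906243)]
  tri [469.23405703 390.79914312  87.79752509] [np.float64(0.5247869472644422), np.float64(0.5247869472644356)]
scene red [320.64102564 216.92307692] [ 6  9 39] [485.89408913 282.19307808  84.        ]
  tri [482.43018159 278.13026963  87.16077343] [np.float64(0.49469400796727986), np.float64(0.4946940079671388)]
  tri [508.76833385 364.00699586  37.45479321] [np.float64(42.70912791400342), np.float64(42.70912791400347)]
top yel [315.  214.5] [ 5  6 26] [473.48310442 345.07411881  94.        ]
scene yel [299.07692308 208.35897436] [ 6  8 39] [476.87239995 349.97174109  84.        ]
  tri [473.94323403 345.61586257  86.97710222] [np.float64(0.7951166350424052), np.float64(0.7951166350425354)]
win top [400.4125   180.071875] [ 11  10  23  21 320] [586.05657141  99.62075252  53.        ]
win scene [404.52631579 242.80451128] [ 16  11  28  15 266] [582.12292181  98.30036761  53.        ]
```

Tri-angulated caps agree: target tube is at (482,278) with 112.7 mm between the reds (5 pitches), rack yaw ≈ 6.6°, and the window is at (584,99). The plan is to grasp the cap from the front with the tool about 30° below horizontal. The barcode then lies on the tool's far side, and pitching 90° further brings it to face down.

```bash
cat > mv.py <<'E'
import sys,numpy as np
from scipy.spatial.transform import Rotation as Ro
from bench import sensors
np.set_printoptions(precision=2,suppress=True)
# tool orientation: heading psi, tilt tau below horizontal (90=down), jaws horizontal
def ori(psi,tau):
    p,t=np.radians([psi,tau]); z=np.array([np.cos(t)*np.cos(p),np.cos(t)*np.sin(p),-np.sin(t)])
    y=np.array([-np.sin(p),np.cos(p),0]); return np.c_[np.cross(y,z),y,z]
def delta(Rt,tcp):
    s=sensors.sense(); R=Ro.from_euler('xyz',s['tcp_rot'],degrees=True).as_matrix()
    d=R.T@(np.array(tcp)-s['tool_pos'])/10; w=Ro.from_matrix(R.T@Rt).as_rotvec(degrees=True)
    print('t',s['time'],'tcp',s['tool_pos'],'gap',s['finger_gap'],'grip',s['grip_force'],'q',s['joint_pos'])
    print('shift cm',d,'turn',w, 'rows>=',max(np.linalg.norm(d)/5,np.linalg.norm(w)/8.59))
def grasp(g,psi,tau,back=0):  # g = grasp point
    R=ori(psi,tau); delta(R,np.array(g)+(18.7-back)*R[:,2])
E
python3 - <<'E'
from mv import *
grasp((400,275,210),6.6,60,60)
grasp((482,278,90),6.6,30,100)
E
```

```text
t 0.1 tcp [190.66 568.37 230.32] gap 85.23192079533919 grip 0.0 q [66.56  7.51 85.32 -0.   87.26 -4.89]
shift cm [-27.31 -22.03  -1.51] turn [ -6.68 -29.54 -24.55] rows>= 7.024413854501776
t 0.1 tcp [190.66 568.37 230.32] gap 85.23192079533919 grip 0.0 q [66.56  7.51 85.32 -0.   87.26 -4.89]
shift cm [-30.49 -21.23  10.  ] turn [-13.25 -59.03 -22.75] rows>= 7.694922427007482
```

Request:
play_rows --motion '[[[-3,-2.5,-0.2,-0.7,-3,-2.5],[-7,-5.5,-0.5,-1.7,-7.4,-6],[-11,-9,-0.6,-2.7,-12,-10],[-15,-12,-0.8,-3.6,-16,-13.4],[-18,-14.5,-1,-4.4,-19.5,-16]]]' --jaw 0.5

```text
time: 0.6
tool_pos: [316.1, 372.1, 240.8]
tcp_rot: [178.4, 20.0, 177.5]
ft_force: [-0.6, 0.6, 0.8]
finger_gap: 42.7
grip_force: 0.0
```

```bash
python3 - <<'E'
from mv import *
grasp((400,275,180),6.6,45,60)
grasp((482,278,90),6.6,30,100)
E
```

```text
t 0.6 tcp [316.09 372.13 240.78] gap 42.729672172406424 grip 0.0 q [ 55.45 -22.39 113.88 -16.44  76.75 -30.2 ]
shift cm [-4.48 -9.93  4.72] turn [ -3.38 -24.82  -8.07] rows>= 3.063453075041735
t 0.6 tcp [316.09 372.13 240.78] gap 42.729672172406424 grip 0.0 q [ 55.45 -22.39 113.88 -16.44  76.75 -30.2 ]
shift cm [ -5.66 -10.17  13.51] turn [ -4.46 -39.79  -7.66] rows>= 4.745282862146816
```

Request:
play_rows --motion '[[[-1,-2,1,-0.7,-5,-1.6],[-2,-4.5,2,-1.5,-11,-3.6],[-3,-7,3.3,-2.3,-17,-5.5],[-4,-9,4.3,-3,-22,-7.2],[-4.5,-10,4.7,-3.4,-24.8,-8]]]'

```text
time: 1.1
tool_pos: [370.6, 272.5, 210.8]
tcp_rot: [179.7, 45.0, -173.8]
ft_force: [4.0, 19.5, 0.6]
finger_gap: 42.1
grip_force: 0.0
```

```bash
python3 - <<'E'
from mv import *
grasp((482,278,90),6.6,30,90)
grasp((482,278,90),6.6,40,90)
E
```

```text
t 1.1 tcp [370.56 272.53 210.79] gap 42.11601365253728 grip 0.0 q [ 53.8  -51.17 143.17 -36.95  59.66 -31.54]
shift cm [ 2.51 -0.75  9.53] turn [ -0.02 -14.98  -0.31] rows>= 1.9760594044752946
t 1.1 tcp [370.56 272.53 210.79] gap 42.11601365253728 grip 0.0 q [ 53.8  -51.17 143.17 -36.95  59.66 -31.54]
shift cm [ 1.29 -0.75  9.31] turn [ 0.   -4.98 -0.31] rows>= 1.8857160083274636
```

The arm is at its fold limit here. I'll fit a small kinematic model to the readings so I can choose a reachable grasp before moving on.

```bash
cat > kin.py <<'E'
import numpy as np
from scipy.optimize import least_squares
from scipy.spatial.transform import Rotation as Ro
D=[([66.556,7.512,85.324,0,87.262,-4.892],[190.66,568.37,230.32],[-179.902,-.008,161.448]),
([55.45,-22.39,113.88,-16.44,76.75,-30.2],[316.09,372.13,240.78],[178.4,20.0,177.5]),
([53.8,-51.17,143.17,-36.95,59.66,-31.54],[370.56,272.53,210.79],[179.7,45,-173.8])]
rz=lambda a:Ro.from_euler('z',a,degrees=True).as_matrix()
ry=lambda a:Ro.from_euler('y',a,degrees=True).as_matrix()
def fk(q,p):
    a1,d1,L2,a3,L3,L6,lat,y0=p
    A=rz(q[0]);B=A@ry(q[1]);C=B@ry(q[2])
    P=A@[a1,lat,d1]+B@[0,0,L2]+C@rz(q[3])@[0,0,0]+C@[-a3,0,L3]
    E=C@rz(q[3])@ry(q[4])@rz(q[5]+y0)
    return P+E@[0,0,L6],E
def fit(p0):
    def f(p):
        o=[]
        for q,t,e in D:
            P,E=fk(q,p);R=Ro.from_euler('xyz',e,degrees=True).as_matrix()
            o+=list(P-t)+list(300*Ro.from_matrix(E.T@R).as_rotvec())
        return np.array(o+list((np.array(p)-p0)*1e-3))
    return least_squares(f,p0)
E
python3 - <<'E'
from kin import *
np.set_printoptions(precision=2,suppress=True)
for y0 in(0,90,180):
    s=fit(np.array([50,300,400,0,450,250,50,y0],float));print(s.cost,s.x,s.fun[:18])
E
```

```text
0.04336631898652808 [  0.09 317.86 369.09 -61.31 553.3  364.84  51.21  90.  ] [-0.    0.    0.01  0.   -0.    0.02 -0.   -0.01 -0.   -0.14  0.1   0.06
  0.    0.01 -0.01 -0.01  0.08 -0.08]
0.03931669451879759 [  0.09 317.86 369.09 -61.31 553.3  364.84  51.21  90.  ] [-0.    0.    0.01  0.   -0.    0.02 -0.   -0.01 -0.   -0.14  0.1   0.06
  0.    0.01 -0.01 -0.01  0.08 -0.08]
0.04336706995256567 [  0.09 317.86 369.09 -61.31 553.3  364.84  51.21  90.  ] [-0.    0.    0.01  0.   -0.    0.02 -0.   -0.01 -0.   -0.14  0.1   0.06
  0.    0.01 -0.01 -0.01  0.08 -0.08]
```

```bash
cat >> kin.py <<'E'
P0=[0.09,317.86,369.09,-61.31,553.3,364.84,51.21,90.]
LO=np.array([-169.43,-51.17,1.28,-76.62,0,-152.29]);HI=np.array([169.43,129.36,143.12,256.62,156.53,152.29])
def ik(pos,R):
    a1,d1,L2,a3,L3,L6,lat,y0=P0
    W=np.array(pos)-L6*R[:,2]; rho=np.hypot(*W[:2])
    if rho<lat: return None
    out=[]
    j1=np.degrees(np.arctan2(W[1],W[0])-np.arcsin(lat/rho)); r=np.sqrt(rho**2-lat**2)-a1; h=W[2]-d1
    L=np.hypot(a3,L3); g=np.arctan2(-a3,L3); dd=np.hypot(r,h)
    c=(dd**2-L2**2-L**2)/(2*L2*L)
    if abs(c)>1: return None
    e=np.arccos(c); j2=np.arctan2(r,h)-np.arctan2(L*np.sin(e),L2+L*np.cos(e)); j3=e-g
    j2,j3=np.degrees([j2,j3]); M=(rz(j1)@ry(j2+j3)).T@R
    j4,j5,j6=Ro.from_matrix(M).as_euler('ZYZ',degrees=True); j6-=y0
    w=lambda x,l,h:min([x-360,x,x+360],key=lambda v:max(l-v,v-h))
    q=np.array([j1,j2,j3,w(j4,LO[3],HI[3]),j5,w(j6,LO[5],HI[5])])
    return q,min(np.min(q-LO),np.min(HI-q)),W
E
cat > plan.py <<'E'
from kin import *
from mv import ori
G=np.array([482,278,88.]); T0=rz(6.6)  # tube frame used: x=barcode dir (rack +x), z up
def final(Rg,th,zb=150,win=(584,99)):
    # tube final: x->down, z-> horizontal yaw th
    zt=np.array([np.cos(np.radians(th)),np.sin(np.radians(th)),0]);xt=np.array([0,0,-1.])
    Tf=np.c_[xt,np.cross(zt,xt),zt]
    Rf=Tf@T0.T@Rg
    g=np.array([*win,zb+6.5])+zt*(G[2]-4-40)
    return Rf,g
E
python3 - <<'E'
from plan import *
np.set_printoptions(precision=0,suppress=True)
res=[]
print('start',ik(D[0][1],Ro.from_euler('xyz',D[0][2],degrees=True).as_matrix()))
for psi in range(-180,180,15):
  for tau in (40,50,60,70,80,90):
    for fl in(0,180):
      Rg=ori(psi,tau)@rz(fl); a=ik(G+18.7*Rg[:,2],Rg)
      b=ik(G-60*Rg[:,2],Rg)
      if a is None or b is None or min(a[1],b[1])<4: continue
      for th in range(-180,180,15):
        Rf,g=final(Rg,th); f=ik(g+18.7*Rf[:,2],Rf)
        if f is None or f[1]<5 or f[2][2]<150: continue
        res.append((-Rf[2,2],psi,tau,fl,th,a,f,Rf[:,2]))
res.sort(key=lambda x:-x[0]); print(len(res))
seen={}
for x in res:
    k=x[1:4]; seen[k]=seen.get(k,0)+1
    if seen[k]>1 or len(seen)>22: continue
    print(f"{x[0]:.2f}",x[1:5],x[5][0],'W',x[5][2],'| F',x[6][0],'W',x[6][2],'z',np.round(x[7],2),[y[4] for y in res if y[1:4]==k])
E
```

```text
start (array([67.,  8., 85., -0., 87., -5.]), np.float64(57.79503709122639), array([191., 569., 595.]))
1186
0.71 (-15, 40, 0, -165) [ 50.   0. 126. -65.  50.  18.] W [226. 347. 310.] | F [-19. -22. 133.  48.  52.  39.] W [352. -64. 403.] z [ 1.  0. -1.] [-165, -150, -135, -120, -105, -90, -75, -60, -45, -30, -15, 0, 15, 30, 45, 60, 75, 90, 105, 120]
0.64 (0, 50, 0, -150) [ 39. -12. 131. -44.  36. -20.] W [260. 278. 353.] | F [-22. -24. 137.  57.  51.   9.] W [329. -78. 378.] z [ 1.  0. -1.] [-150, -135, -120, -105, -90, -75, -60, -45, -30, -15, 0, 15, 30, 45, 60, 75, 90, 105]
0.61 (-30, 40, 0, -165) [ 52.  10. 115. -59.  63.  25.] W [252. 411. 310.] | F [-26. -12. 130.  59.  63.  34.] W [ 368. -123.  369.] z [ 0.  1. -1.] [-165, -150, -135, -120, -105, -90, -75, -60, -45, -30, -15, 0, 15, 30, 45, 60, 75, 90, 105, 120]
0.60 (-15, 50, 0, -150) [ 45.  -3. 124. -48.  48.  -1.] W [267. 336. 353.] | F [-27. -13. 131.  61.  62.  12.] W [ 357. -127.  363.] z [ 1.  1. -1.] [-150, -135, -120, -105, -90, -75, -60, -45, -30, -15, 0, 15, 30, 45, 60, 75, 90, 105, 120, 135]
0.52 (-30, 50, 0, -150)
[... 3167 characters left out ...]
  1. -0.] [-135, -120, -105, -90, -75, -60, -45, -30, 45, 60, 75, 90, 105, 120]
0.34 (0, 70, 180, -120) [ 31.  -5. 118. -13.  50. 128.] W [364. 278. 413.] | F [-35.  13. 117.  70.  83. 147.] W [ 411. -228.  274.] z [ 0.  1. -0.] [-120, -105, -90, -75, -60, -45, -30, 45, 60, 75, 90, 105, 120]
0.34 (15, 70, 0, -135) [ 27.  -7. 120.  -6.  48. -75.] W [368. 247. 413.] | F [-34.  -5. 137.  83.  67. -47.] W [ 311. -150.  274.] z [ 1.  1. -0.] [-135, -120, -105, -90, -75, -60, -45, -30]
0.34 (15, 70, 180, -135) [ 27.  -7. 120.  -6.  48. 105.] W [368. 247. 413.] | F [-34.  -5. 137.  83.  67. 133.] W [ 311. -150.  274.] z [ 1.  1. -0.] [-135, -120, -105, -90, -75, -60, -45, -30, 60, 75, 90, 105, 120]
```

```bash
python3 - <<'E'
from plan import *
np.set_printoptions(precision=0,suppress=True)
for psi,tau in((0,50),(-8,45)):
  Rg=ori(psi,tau); G[2]=90
  for s in(18.7,-40,-70): a=ik(G+s*Rg[:,2],Rg); print(psi,tau,s,a[0],a[1],a[2])
  u=ik(G+18.7*Rg[:,2]+[0,0,110],Rg);print('up',u[0],u[1])
  for th in range(-180,180,15):
    Rf,g=final(Rg,th); f=ik(g+18.7*Rf[:,2],Rf)
    if f and f[1]>3: print(th,f[0],'m%.0f'%f[1],'W',f[2],'z',np.round(Rf[:,2],1),'travel',np.abs(f[0]-u[0]).max())
E
```

```text
0 50 18.7 [ 39. -12. 131. -44.  36. -20.] 11.978862698898837 [260. 278. 355.]
0 50 -40 [ 43. -22. 134. -39.  44. -24.] 9.272785544198086 [222. 278. 400.]
0 50 -70 [ 45. -28. 135. -37.  49. -25.] 8.422773602079019 [202. 278. 423.]
up [ 39. -23. 127. -33.  48. -35.] 16.015128406357206
-150 [-22. -24. 138.  57.  51.   9.] m6 W [327. -79. 378.] z [ 1.  0. -1.] travel 90.16413337706055
-135 [-27. -10. 127.  57.  64.  -6.] m17 W [ 382. -139.  378.] z [ 0.  1. -1.] travel 89.6153721268285
-120 [-28.   3. 114.  52.  76. -15.] m29 W [ 451. -183.  378.] z [ 0.  1. -1.] travel 85.52587193131612
-105 [-27.  15. 101.  47.  86. -22.] m42 W [ 528. -208.  378.] z [ 0.  1. -1.] travel 80.54516541409427
-90 [-24.  25.  88.  42.  95. -28.] m55 W [ 610. -212.  378.] z [-0.  1. -1.] travel 75.46486330071153
-75 [-20.  35.  74.  37. 105. -33.] m52 W [ 689. -195.  378.] z [-0.  1. -1.] travel 70.39244064544454
-60 [-15.  44.  61.  32. 114. -40.] m42 W [ 762. -158.  378.] z [-0.  1. -1.] travel 67.66777880852037
-45 [-11.  53.  48.  26. 123. -47.] m34 W [ 822. -103.  378.] z [-1.  0. -1.] travel 79.35430498
[... 2682 characters left out ...]
] m32 W [805. 298. 393.] z [-0. -0. -1.] travel 88.96421387172308
45 [  21.   51.   49.  -30.  117. -112.] m40 W [746. 348. 393.] z [-0. -1. -1.] travel 97.63932707248007
60 [  26.   43.   61.  -35.  108. -119.] m33 W [676. 382. 393.] z [-0. -1. -1.] travel 104.90860692414391
75 [  29.   34.   73.  -40.   98. -126.] m26 W [600. 396. 393.] z [-0. -1. -1.] travel 111.38071409548314
90 [  32.   25.   86.  -44.   88. -132.] m20 W [522. 390. 393.] z [ 0. -1. -1.] travel 117.61789220065057
105 [  34.   15.   99.  -48.   77. -139.] m13 W [449. 364. 393.] z [ 0. -1. -1.] travel 124.2843973652403
120 [  34.    4.  112.  -52.   66. -147.] m5 W [385. 320. 393.] z [ 0. -0. -1.] travel 132.42284609646032
```

Chosen plan: grasp at heading 0° with 50° tilt, then finish with the tube's cap end at yaw −120°, where all joints keep ≥17° margin. Next is the standoff.

```bash
python3 - <<'E'
from mv import *
grasp((482,278,90),0,50,88.7)
E
```

```text
t 1.1 tcp [370.56 272.53 210.79] gap 42.11601365253728 grip 0.0 q [ 53.8  -51.17 143.17 -36.95  59.66 -31.54]
shift cm [ 0.04 -0.22  9.46] turn [4.49 5.   4.56] rows>= 1.89279222006077
```

Request:
play_rows --motion '[[[0,0,1.5,0.7,0.8,0.7],[0,-0.1,4,2,2.2,2],[0,-0.2,6.5,3.2,3.5,3.2],[0,-0.2,8.6,4.2,4.6,4.2],[0,-0.2,9.5,4.5,5,4.5]]]'

```text
time: 1.6
tool_pos: [437.1, 277.8, 140.2]
tcp_rot: [-179.7, 39.7, -179.9]
ft_force: [0.0, -0.7, 0.0]
finger_gap: 42.5
grip_force: 0.0
```

```bash
python3 - <<'E'
from mv import *
grasp((482,278,90),0,50,40)
from kin import *
s=sensors.sense(); print(fk(s['joint_pos'],P0)[0])
from bench import optics; from h import *
T=optics.snapshot("top");S=optics.snapshot("scene")
for n,s,b in(("T",T,(325,195,365,235)),("S",S,(310,205,335,235))):print(n,[c for c,st in blobs(s,b,RED,110)])
a=cv2.resize(T["pixels"][180:260,270:370,::-1],None,fx=4,fy=4,interpolation=3);b=cv2.resize(S["pixels"][180:260,260:360,::-1],None,fx=4,fy=4,interpolation=3)
cv2.imwrite("pics/a1.png",np.hstack([a,b]))
E
```

```text
t 1.6 tcp [437.11 277.75 140.15] gap 42.52414290563961 grip 0.0 q [ 45.3  -26.84 134.49 -37.35  48.79 -25.46]
shift cm [-0.24  0.04  4.6 ] turn [-0.21 -0.32  0.1 ] rows>= 0.9204400801986757
[437.19 277.82 140.18]
T [array([339.48, 211.96])]
S [array([320.56, 217.  ])]
```

View pics/a1.png

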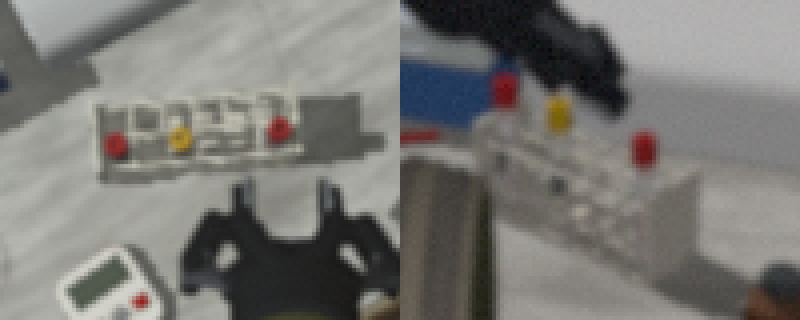

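The crop shows the gripper centred in front of the right red cap (top crop 280,128), with fingers at 242 and 325 straddling it. In the scene crop, the right tube (645,195) shows clear with no barcode. Advancing to grasp.

Request:
play_rows --motion '[[[-0.1,0,2,0,0,0],[-0.2,0,4,0,0,0],[-0.2,0,6,-0.2,-0.3,0],[-0.2,0,7.7,-0.2,-0.3,0],[-0.2,0,8.6,-0.2,-0.3,0]]]'

```text
time: 2.2
tool_pos: [493.2, 278.0, 76.7]
tcp_rot: [-180.0, 40.1, -179.8]
ft_force: [0.0, 0.1, -0.6]
finger_gap: 42.6
grip_force: 0.0
```

```bash
python3 - <<'E'
from mv import *
grasp((482,278,90),0,50,0)
E
```

```text
t 2.2 tcp [493.17 277.98  76.66] gap 42.61183202337203 grip 0.0 q [ 39.28 -12.2  131.32 -43.71  36.02 -20.42]
shift cm [-0.    0.    0.13] turn [0.1  0.1  0.14] rows>= 0.025974827025275038
```

Spot on, no contact. Closing.

Request:
play_rows --motion '[[[0,0,0.1,0,0,0],[0,0,0.1,0,0,0],[0,0,0.1,0,0,0],[0,0,0.1,0,0,0],[0,0,0.1,0,0,0]]]' --jaw 0 --squeeze 30

```text
time: 2.7
tool_pos: [494.1, 278.8, 77.4]
tcp_rot: [179.9, 40.2, -179.9]
ft_force: [0.5, -0.2, -1.0]
finger_gap: 15.6
grip_force: 29.2
```

Request:
play_rows --motion '[[[0,0,0,0,0,0],[0,0,0,0,0,0],[0,0,0,0,0,0]]]'

```text
time: 3.0
tool_pos: [494.2, 278.6, 77.0]
tcp_rot: [179.9, 40.2, -179.9]
ft_force: [-0.0, -0.5, 1.4]
finger_gap: 15.3
grip_force: 29.3
```

Request:
play_rows --motion '[[[-0.3,0,-0.4,0,0,0],[-1,0,-1.2,0,0,0],[-2.2,0,-2.6,0,0,0],[-3.5,0,-4.2,0,0,0],[-4.8,0,-5.7,0,0,0]]]'

```text
time: 3.5
tool_pos: [493.7, 278.3, 152.0]
tcp_rot: [180.0, 40.1, -179.8]
ft_force: [-0.0, -0.4, -1.5]
finger_gap: 15.9
grip_force: 29.4
```

Request:
play_rows --motion '[[[-1,0,-1.2,0,0,0],[-2,0,-2.4,0,0,0],[-2.9,0,-3.5,0,0,0],[-3.2,0,-3.8,0,0,0],[-3.2,0,-3.8,0,0,0]]]'

```text
time: 4.0
tool_pos: [494.3, 278.6, 202.0]
tcp_rot: [179.9, 40.2, -179.9]
ft_force: [-0.7, 0.4, 0.2]
finger_gap: 15.7
grip_force: 29.3
```

```bash
python3 - <<'E'
from mv import *
from bench import optics; from h import *
s=sensors.sense();print(s['time'],s['tool_pos'],s['tcp_rot'],s['grip_force'],s['finger_gap'])
T=optics.snapshot("top");S=optics.snapshot("scene")
a=cv2.resize(T["pixels"][160:260,270:370,::-1],None,fx=4,fy=4,interpolation=3);b=cv2.resize(S["pixels"][160:260,260:360,::-1],None,fx=4,fy=4,interpolation=3)
cv2.imwrite("pics/a2.png",np.hstack([a,b]))
E
```

```text
4.0 [494.33 278.64 201.96] [ 179.88   40.2  -179.91] 29.345352351665497 15.670862045411068
```

View pics/a2.png

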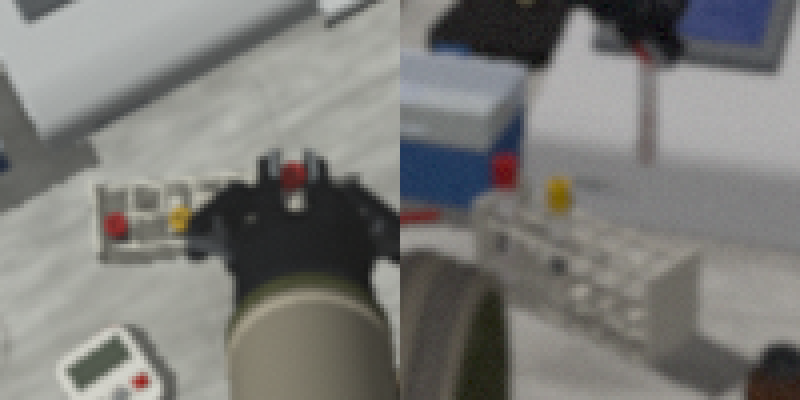

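Tube is out of the rack and hangs vertical from the gripper (scene crop 648,55–165). The rack and other two tubes are unmoved. Planning the swing to the reader, with IK checked along the path.

```bash
cat > go.py <<'E'
from mv import *; from plan import *
from scipy.spatial.transform import Slerp
np.set_printoptions(precision=1,suppress=True)
def target(th=-120,zb=150,Rg=None):
    G[2]=90
    Rg=Ro.from_euler('xyz',[179.88,40.2,-179.91],degrees=True).as_matrix() if Rg is None else Rg
    Rf,g=final(Rg,th,zb); return Rf,g+18.7*Rf[:,2]
def path(Rf,pf,n=10):
    s=sensors.sense();R=Ro.from_euler('xyz',s['tcp_rot'],degrees=True);p=s['tool_pos']
    sl=Slerp([0,1],Ro.concatenate([R,Ro.from_matrix(Rf)]))
    for k in np.linspace(0,1,n+1):
        i=ik(p+(pf-p)*k,sl(k).as_matrix()); print('%.1f'%k,None if i is None else (i[0],round(i[1]),i[2]))
    delta(Rf,pf)
E
python3 - <<'E'
from go import *
for th in(-120,-90): Rf,pf=target(th); print(th,pf); path(Rf,pf)
E
```

```text
-120 [567.   72.2 144.5]
0.0 (array([ 39.2, -24.4, 126.4, -32.2,  49.6, -36. ]), 17, array([258.8, 277.4, 479.2]))
0.1 (array([ 32.5, -24.2, 124.5, -21.3,  51. , -35.9]), 19, array([295. , 248.4, 495.4]))
0.2 (array([ 25.1, -23.4, 122.7, -10.3,  52.9, -36.1]), 20, array([331.1, 211.5, 506.8]))
0.3 (array([ 17.3, -21.9, 121. ,   0.3,  55.3, -36.2]), 22, array([365.4, 167.8, 512.3]))
0.4 (array([  9.6, -19.7, 119.5,  10.2,  58.2, -35.7]), 24, array([396.2, 118.7, 511.1]))
0.5 (array([  2. , -16.8, 118.1,  19.2,  61.4, -34.5]), 25, array([422. ,  65.9, 503.1]))
0.6 (array([ -5.2, -13.3, 116.8,  27.3,  64.8, -32.3]), 26, array([441.6,  11.4, 488.3]))
0.7 (array([-11.8,  -9.4, 115.8,  34.4,  68. , -29.2]), 27, array([454.3, -42.6, 467.3]))
0.8 (array([-17.8,  -5.2, 114.9,  40.9,  70.9, -25.2]), 28, array([459.9, -94. , 441.2]))
0.9 (array([-23.2,  -1.1, 114.4,  46.8,  73.4, -20.5]), 29, array([ 458.3, -141.1,  411.1]))
1.0 (array([-28.1,   2.9, 114.3,  52.3,  75.3, -15.1]), 29, array([ 450.1, -182.1,  378.6]))
t 4.1 tcp [493.6 278.1 200. ] gap 15.322096232927494 grip 29.354445934295654 q 
[... 634 characters left out ...]
1.5, -46.1]), 36, array([491.8,  72.7, 520.1]))
0.6 (array([ -3.8,   0.2, 102.5,  22.6,  76.9, -44.4]), 41, array([529.8,  16.1, 505. ]))
0.7 (array([ -9.5,   6.5,  98.5,  28. ,  82.1, -41.6]), 45, array([561.4, -42.3, 482.4]))
0.8 (array([-14.7,  12.9,  94.6,  33. ,  87. , -37.8]), 49, array([ 585.5, -100.9,  453. ]))
0.9 (array([-19.4,  19.2,  91. ,  37.7,  91.4, -33.1]), 52, array([ 601.3, -157.8,  417.9]))
1.0 (array([-23.7,  25.2,  87.9,  42.3,  95.2, -27.7]), 55, array([ 608.6, -211.4,  378.6]))
t 4.1 tcp [493.6 278.1 200. ] gap 15.322096232927494 grip 29.354445934295654 q [ 39.2 -24.4 126.4 -32.2  49.6 -36. ]
shift cm [ -3.2 -21.1   9.9] turn [-2.9 73.8 99.4] rows>= 14.418687201217423
```

```bash
cat >> go.py <<'E'
def calls(Rf,pf,n):
    s=sensors.sense();R=Ro.from_euler('xyz',s['tcp_rot'],degrees=True);p=s['tool_pos']
    w=(R.inv()*Ro.from_matrix(Rf)).as_rotvec(degrees=True)/n
    np.set_printoptions(precision=2,suppress=True); print('turn/call',w)
    for k in range(n):
        Rk=R*Ro.from_rotvec(w*k,degrees=True); print('shift',Rk.inv().apply((pf-p)/n/10))
E
python3 - <<'E'
from go import *
Rf,pf=target(-120,200); calls(Rf,pf,5)
E
```

```text
turn/call [-1.37 11.63 26.08]
shift [-1.04 -4.12  1.02]
shift [-2.91 -3.22  0.52]
shift [-4.06 -1.61 -0.26]
shift [-4.21  0.33 -1.13]
shift [-3.33  2.12 -1.88]
```

Request:
play_rows --motion '[[[-0.1,-0.4,0.1,-0.1,1.2,2.6],[-0.3,-1.2,0.3,-0.4,3.5,7.8],[-0.6,-2.1,0.5,-0.7,5.8,13],[-0.8,-3.1,0.8,-1,8.7,19.6],[-1,-4.1,1,-1.4,11.6,26]]]'

```text
time: 4.6
tool_pos: [507.6, 237.1, 198.2]
tcp_rot: [163.0, 24.2, 151.6]
ft_force: [-0.1, 0.6, 0.0]
finger_gap: 15.8
grip_force: 29.4
```

Request:
play_rows --motion '[[[-0.6,-0.6,0.1,-0.3,2.3,5.2],[-1.2,-1.3,0.2,-0.6,4.7,10.4],[-1.8,-1.9,0.3,-0.8,7,15.6],[-2.3,-2.6,0.4,-1.1,9.3,20.9],[-2.9,-3.2,0.5,-1.4,11.6,26]]]'

```text
time: 5.1
tool_pos: [522.3, 195.9, 197.4]
tcp_rot: [156.3, 4.1, 130.7]
ft_force: [-1.5, 0.2, 0.2]
finger_gap: 15.6
grip_force: 29.4
```

Request:
play_rows --motion '[[[-0.8,-0.3,-0.1,-0.3,2.3,5.2],[-1.6,-0.6,-0.1,-0.6,4.7,10.4],[-2.4,-1,-0.2,-0.8,7,15.6],[-3.2,-1.3,-0.2,-1.1,9.3,20.9],[-4.1,-1.6,-0.3,-1.4,11.6,26]]]'

```text
time: 5.6
tool_pos: [537.2, 154.6, 196.7]
tcp_rot: [157.2, -17.1, 111.4]
ft_force: [-0.1, -0.3, 0.4]
finger_gap: 15.7
grip_force: 29.4
```

```bash
python3 - <<'E'
from go import *
Rf,pf=target(-120,200); calls(Rf,pf,2)
s=sensors.sense();print(s['time'],s['tool_pos'],s['joint_pos'],s['grip_force'],s['finger_gap'])
E
```

```text
turn/call [-1.39 11.58 26.08]
shift [-4.22  0.35 -1.13]
shift [-3.33  2.14 -1.88]
5.6 [537.23 154.56 196.73] [ -5.25 -15.04 115.01  26.67  68.   -30.65] 29.444930255413055 15.678895806250567
```

Request:
play_rows --motion '[[[-0.8,0.1,-0.2,-0.3,2.3,5.2],[-1.7,0.1,-0.5,-0.6,4.7,10.4],[-2.5,0.2,-0.7,-0.8,7,15.6],[-3.4,0.3,-0.9,-1.1,9.3,20.9],[-4.2,0.3,-1.1,-1.4,11.6,26]]]'

```text
time: 6.1
tool_pos: [552.0, 113.5, 195.5]
tcp_rot: [166.6, -36.5, 87.8]
ft_force: [-0.7, -0.2, -0.4]
finger_gap: 15.6
grip_force: 29.4
```

Request:
play_rows --motion '[[[-0.7,0.4,-0.4,-0.3,2.3,5.2],[-1.4,0.9,-0.8,-0.6,4.7,10.4],[-2.2,1.4,-1.2,-0.9,7.7,17.3],[-2.9,1.9,-1.7,-1.2,10.3,23.2],[-3.3,2.1,-1.9,-1.4,11.6,26]]]'

```text
time: 6.6
tool_pos: [566.4, 72.3, 194.3]
tcp_rot: [-170.1, -49.4, 52.5]
ft_force: [0.1, 0.2, -0.1]
finger_gap: 15.8
grip_force: 29.5
```

```bash
python3 - <<'E'
from go import *
from bench import optics; from h import *
Rf,pf=target(-120,145); print(pf); delta(Rf,pf)
s=sensors.sense();R=Ro.from_euler('xyz',s['tcp_rot'],degrees=True).as_matrix()
g=s['tool_pos']-18.7*R[:,2]; zt=np.array([-.5,-.866,0])
def px(s,X): c=np.array(s["R"])@X+s["t"]; c=s["mtx"]@c; return c[:2]/c[2]
T=optics.snapshot("top");S=optics.snapshot("scene")
for n,I in(("T",T),("S",S)): print(n,'captop',px(I,g+zt*6),'bottom',px(I,g-zt*86),'win',px(I,[584,99,53]))
a=cv2.resize(T["pixels"][130:230,350:450,::-1],None,fx=4,fy=4,interpolation=3);b=cv2.resize(S["pixels"][180:280,350:450,::-1],None,fx=4,fy=4,interpolation=3)
cv2.imwrite("pics/a3.png",np.hstack([a,b]))
E
```

```text
[567.   72.2 139.5]
t 6.6 tcp [566.4  72.3 194.3] gap 15.75114217487144 grip 29.45333629846573 q [-28.1  -1.6 113.   51.3  79.  -10.4]
shift cm [-4.1  0.7  3.5] turn [-0.  -0.1  0.1] rows>= 1.095776608204967
T captop [432.1 176.8] bottom [399.8 158.4] win [400.6 180.8]
S captop [422.7 194.3] bottom [404.4 176.4] win [404.8 242.4]
```

View pics/a3.png

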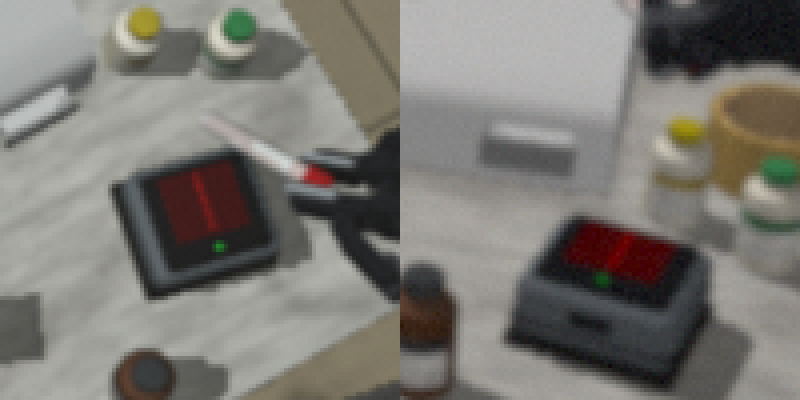

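The tube's ends in the top crop, (202,117) and (328,185), match the predicted (199,114) and (328,187) to within a pixel. Reader and bottles are untouched. Descending.

Request:
play_rows --motion '[[[-0.6,0.1,0.5,0,0,0],[-1.7,0.3,1.4,0,0,0],[-2.8,0.5,2.4,0,0,0],[-3.7,0.6,3.1,0,0,0],[-4.1,0.7,3.5,0,0,0]]]'

```text
time: 7.2
tool_pos: [567.1, 73.4, 139.6]
tcp_rot: [-170.4, -49.4, 53.0]
ft_force: [0.6, -0.4, 0.4]
finger_gap: 15.7
grip_force: 29.4
```

Request:
play_rows --motion '[[[0,0,0,0,0,0],[0,0,0,0,0,0],[0,0,0,0,0,0]]]'

```text
time: 7.5
tool_pos: [568.6, 72.5, 142.5]
tcp_rot: [-170.7, -49.5, 53.2]
ft_force: [0.8, 0.6, -0.3]
finger_gap: 15.6
grip_force: 29.4
```

```bash
python3 - <<'E'
from go import *
from bench import optics; from h import *
Rf,pf=target(-120,145); print(pf); delta(Rf,pf)
s=sensors.sense();R=Ro.from_euler('xyz',s['tcp_rot'],degrees=True).as_matrix()
g=s['tool_pos']-18.7*R[:,2]; zt=np.array([-.5,-.866,0])
def px(s,X): c=np.array(s["R"])@X+s["t"]; c=s["mtx"]@c; return c[:2]/c[2]
T=optics.snapshot("top");S=optics.snapshot("scene")
for n,I,o in(("T",T,(380,145)),("S",S,(380,175))): print(n,'crop captop',(px(I,g+zt*6)-o)*7,'bottom',(px(I,g-zt*86)-o)*7,'barcode mid',(px(I,g-zt*46)-o)*7)
a=cv2.resize(T["pixels"][145:200,380:437,::-1],None,fx=7,fy=7,interpolation=3);b=cv2.resize(S["pixels"][175:230,380:437,::-1],None,fx=7,fy=7,interpolation=3)
cv2.imwrite("pics/a4.png",np.hstack([a,b]))
E
```

```text
[567.   72.2 139.5]
t 7.5 tcp [568.6  72.5 142.5] gap 15.641056968550515 grip 29.443493485450745 q [-28.    3.3 114.2  52.4  75.1 -15.7]
shift cm [-0.3 -0.1  0.1] turn [ 0.  -0.   0.5] rows>= 0.06770437797749966
T crop captop [322.9 251.2] bottom [108.9 128.8] barcode mid [201.5 181.8]
S crop captop [280.8 282.7] bottom [157.8 149.2] barcode mid [209.  204.7]
```

View pics/a4.png

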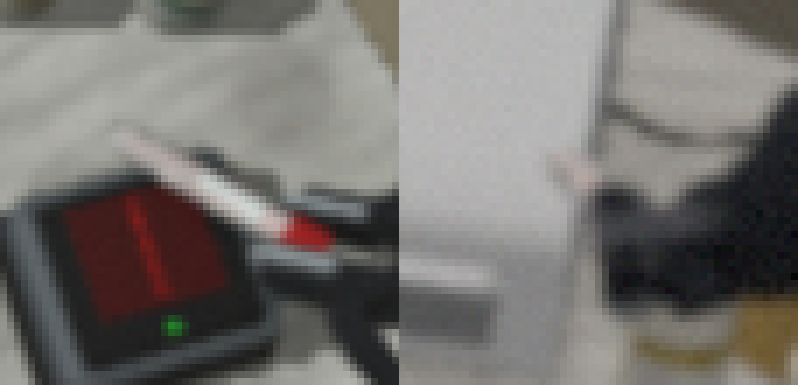

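Final crops: the tube lies level over the window. Top crop shows its far end at (118,133), barcode middle ≈(201,182) and cap at (308,235). The scene tip is at (555,165), within about 2 px of a level tube. No bars are visible from above or from the side. Handing in.

```bash
python3 -c "
from bench import job,sensors
s=sensors.sense();print(s['tool_pos'],s['qd'],s['grip_force']);print(job.hand_in())"
```

```text
[568.60175784  72.44859759 142.46063182] [ 0.04684987  0.09299015  0.18008788 -0.0437102   0.05291454 -0.01087952] 29.443695545196533
the job is handed in; nothing more can be done
None
```

I handed in the job with the right-hand red-capped tube held still and level about 95 mm above the middle of the reader window. Its barcode should face down: I took it as facing the rack's back and saw no bars from above or the side, but never saw the barcode itself. I saw nothing else disturbed.

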